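Clear the scrap box lid, swing it past its balance point and hold it just below

TASK

I want to throw offcuts into the scrap box. Take the sanding block off the box's sprung steel lid and lay it flat, lengthwise and centred, on its narrow wooden rest; then, with the lid's pull bar, swing the lid up about ten degrees past its balance point (where the spring starts to pull it open), without letting it fly open to its stop, and ease it back until it is about ten degrees below the balance point. Finish there, still holding the lid still by hand so that it would fall shut if you let go, and leave the glue bottle and the dark offcut on the bench where they are.

Things in the scene. Friction and masses are not known exactly. Their poses are not given: they have to be found in the camera images.
- scrap_box: open plywood box, 140 (x) x 200 (y) x 104 mm high, fixed to the bench, with a grey steel lid on top. Origin: centre of its underside. Its x axis points from the front (pull bar side) to the rear (hinge side), its y axis runs parallel to the hinge
- hinge_mid (a point): middle of the lid's hinge axis, on the box's rear top edge: 70 mm behind the box's centre along its x axis, 106 mm above the bench. Axis horizontal, along the box's y, with the spring coiled round it. At lid angle q the pull bar lies 205 mm * cos q in front of this axis and 205 mm * sin q above it
- pull_bar (a point): middle of the lid's pull bar, a round steel bar of 12 mm diameter along the box's y axis, 130 mm long, carried by two thin steel arms at its ends (inner gap 120 mm). It stands 205 mm from the hinge axis and 58 mm out from the lid's front edge, so that fingers fit on both sides of it; 106 mm above the bench with the lid shut. It turns with the lid
- hatch (a joint): angle of the steel lid (200 mm wide, reaching 145 mm from the hinge, 5 mm thick, 0.9 kg, its top 109 mm above the bench when shut): 0 shut, grows as it opens up and away from the robot, stop at 1.85 rad. Below the balance point, 1.14 rad (65 degrees), the lid falls shut; above it the spring pulls it open. It takes about 1.7 N at the bar when shut, under 1 N near the balance
- sander_center (a point): centre of the loose cork sanding block, 42 (x) x 75 (y, its length) x 27 (z) mm, about 60 g, lying on the lid at first
- rest: wooden rest, fixed to the bench: foot 74 (x) x 110 (y) mm and 14 mm thick, a thin upright web, and a narrow rail on top, 22 mm wide (x) and 84 mm long (y). Origin: centre of its underside; its y axis runs along the rail
- rest_top (a point): centre of the top face of the rest's rail, 70 mm above the bench; y along the rail. The sanding block lies here with its length along the rail (either way round), its centre 13.5 mm above this point
- glue_mid (a point): loose white glue bottle standing upright, 38 x 56 x 146 mm; point 60 mm above its foot. Leave it alone
- offcut_mid (a point): centre of a loose dark wood offcut, 40 x 60 x 25 mm, lying on the bench between box and rest. Leave it alone
Not all that is in view belongs to the job. Leave any pink or turquoise look-alike of the part that bears sander_center alone.

How it is judged:
By the outcome, as a careful person would: the job done as asked, in the order asked, and still so for the second after the job is handed in, while the arm keeps its last pose, push and grip.
It also fails if it takes over 56 s, if anything falls off the work surface, if the arm or the gripper's body presses on something with over 40 N, if the wrist force passes 120 N, or if a joint passes its speed limit or range.

ROBOT

A 6-joint arm with a two-finger parallel gripper is mounted at the origin on a cart in front of the work surface, level with it; the furniture and walls round the work are solid. World frame = base frame: x ahead of the robot, y to its left, z up, the work surface at z = 0. Lengths are in m, angles in rad, forces in N, time in s.
With the tool pointing down it reaches from about 0.225 to 0.875 m from the base axis. Payload 3.4 kg.
Tool frame: the origin (TCP) lies on the centre line of the jaws, within the pads' length; the fingertips stand 11 mm ahead of it and the grasp point (between the pads) lies 8 mm behind it; z points along the fingers, y is the line along which they close (so a half turn about z gives the same grasp; the last joint's range is limited). The gripper opens to 85 mm and grips with 20 to 120 N. Pads are 22 mm wide; open, the fingers measure 114 mm over their backs; the gripper's body (76 mm by 85 mm) begins 54 mm behind the grasp point. The pads swing forward as they close: fully open they stand 13 mm farther back than shut.
Start: joints at [1.079, 0.276, 1.505, -0, 1.361, -0.121], TCP at [0.208, 0.536, 0.242] pointing down, gripper open.
Joint ranges: [-2.89, 2.89], [-0.75, 2.08], [0.22, 2.7], [-1.18, 4.32], [0.11, 2.71], [-2.7, 2.7]. Speed limits (rad/s): [2.57, 2.57, 3.14, 3.14, 3.14, 3.14].

INTERFACE

Orientations are given as a unit quaternion [w, x, y, z].
In Python, from rig import manip, eyes, job gives the robot as it stands.
- The arm moves only by the tool drive_tool, never from a script. Its argument "rows" is a list of rows, each a list of 3 entries, a list of its own where there are three numbers: the turn, a rotation vector about the world's x, y, z in rad, then the shift along the world's x, y, z in cm, then the finger opening in cm, from 0 to 8.54. A call has 1 to 8 rows; each row shifts and turns the commanded pose from where the row before left it; what a row does not reach is not made up. A row lasts 1/8 s, in which the tool goes at most 62.5 mm and 10.7 degrees, less where a joint would pass 70% of its speed; a pose out of reach is approached as far as the arm can. A call is refused whole if a number of a shift passes 6.25 or a number of a turn 0.188, either way. A call with a gripper value outside its range is refused whole. The fingers move at their own pace and stop on an object; "force" is the grip in N (left out, the last holds). Time passes only in rows, so rows that do not move let the fingers close. It gives the time, the measured TCP pose, the force, the opening and the grip force at its end, in the units of the state.
- manip.get_state(): the state, without advancing time (a new reading comes with each control period).
- eyes.get_image(name): name is "scene" or "top" or "wrist"; returns the picture (420x560x3 uint8, red, green, blue); there is no depth.
- eyes.get_calibration(name): a dict with "camera_matrix" (3x3 intrinsics, pixels), "k1" (the pictures are not rectified: a ray, as slopes to the right and down, at radius r is drawn at 1 + k1 r^2 times it, then the intrinsics apply), "view" (4x4, takes a point from world to camera coordinates). Camera axes: x right, y up, looking along -z (the intrinsics and any distortion apply to the point x, -y, -z); pixel columns grow to the right and rows downward; lengths in m; the calibration is good to about 2 mm. A picture is of the moment at which its call begins: read the wrist's pose just before it. get_calibration takes no time and is no camera call; for the wrist camera it gives the pose at the moment of the call.
- job.sign_off(): hands the job in; it is judged then, once.
The state is a dict: "clock": time; "qpos": joint angles; "qd": joint speeds; "effort": joint torques, N m; "position": TCP position; "ee_rot": TCP orientation; "contact_force": force on the tool from outside, world axes, zero at the start; "moment": the same for the moment, N m; "width": finger opening in m; "gripper_force": force on a finger pad.
Only numpy, scipy, OpenCV 4.12 (cv2) and the standard library are available. Lean on these libraries where they do the work, as an engineer would, in place of code of your own. Each camera call takes 0.05 s, during which the arm holds its last target. There are 200 camera calls.

## Working session

There is one attempt and no reset: what is moved stays moved. The work goes in short steps, Python scripts to look and compute and a tool call to move; the robot and the scene stay as the last step left them, time stands still between calls to the robot, and variables do not carry over. Pictures are saved under pics/ and viewed, at most 10 in all, crops included, and the job is handed in when it is done.

Besides the shell and the picture viewer there is one more tool, called after "Request:" as name([rows], argument=value, ...), one row to a line, values as JSON. drive_tool: Moves the arm, as the interface text tells. Its arguments: {"type":"object","properties":{"rows":{"type":"array"},"force":{"type":"number"}},"required":["rows"]}

```bash
mkdir -p pics; ls; python3 - <<'E'
from rig import manip, eyes, job
import cv2
for n in("scene","top"):
    cv2.imwrite(f"pics/{n}0.png",cv2.cvtColor(eyes.get_image(n),cv2.COLOR_RGB2BGR))
    c=eyes.get_calibration(n);print(n,c)
print(manip.get_state())
E
```

```text
pics
scene {'camera_matrix': array([[430.87760719,   0.        , 276.87564025],
       [  0.        , 430.87760719, 205.91379771],
       [  0.        ,   0.        ,   1.        ]]), 'k1': -0.09152632036527258, 'view': array([[-9.06146179e-01, -4.22963947e-01, -7.75803097e-04,
         5.10466236e-01],
       [ 3.20203192e-01, -6.87190493e-01,  6.52103628e-01,
        -2.64772979e-01],
       [-2.76349449e-01,  5.90652797e-01,  7.58129445e-01,
        -8.95101640e-01],
       [ 0.00000000e+00,  0.00000000e+00,  0.00000000e+00,
         1.00000000e+00]])}
top {'camera_matrix': array([[497.09211361,   0.        , 286.8300606 ],
       [  0.        , 497.09211361, 215.25111395],
       [  0.        ,   0.        ,   1.        ]]), 'k1': -0.03944005415069272, 'view': array([[-2.55118560e-02, -9.99673654e-01,  1.31554279e-03,
        -7.53504526e-04],
       [ 9.97302140e-01, -2.53606825e-02,  6.88859711e-02,
        -5.96006297e-01],
       [-6.88301274e-02,  3.06940262e-03,  9.97623673e-01,
        -1.20649728e+00],
       [ 0.00000000e+00,  0.00000000e+00,  0.00000000e+00,
         1.00000000e+00]])}
{'clock': 0.1, 'qpos': array([ 1.07901170e+00,  2.76533213e-01,  1.50600537e+00, -3.16465056e-05,
        1.36071141e+00, -1.20982201e-01]), 'qd': array([ 0.00219243, -0.00173379, -0.0008998 ,  0.00036093,  0.00085725,
        0.00011556]), 'effort': array([ 1.24466776e-03, -4.17699945e+01, -2.46404600e+01,  1.89535172e-04,
        5.82377339e-03,  5.78336824e-06]), 'position': array([0.20814742, 0.53551328, 0.24152584]), 'ee_rot': array([-2.35183735e-04,  1.84337566e-01,  9.82862643e-01, -7.94741663e-04]), 'contact_force': array([-0.22718212, -0.1273479 , -0.89505568]), 'moment': array([-0.05353668, -0.04698114,  0.0007499 ]), 'gripper_force': 0.0, 'width': 0.08533497326072685}
```

View pics/scene0.png

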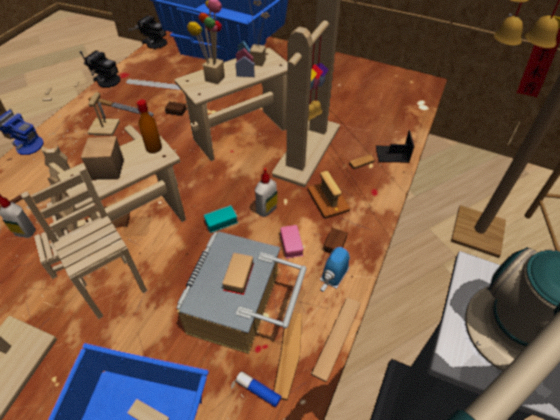

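View pics/top0.png

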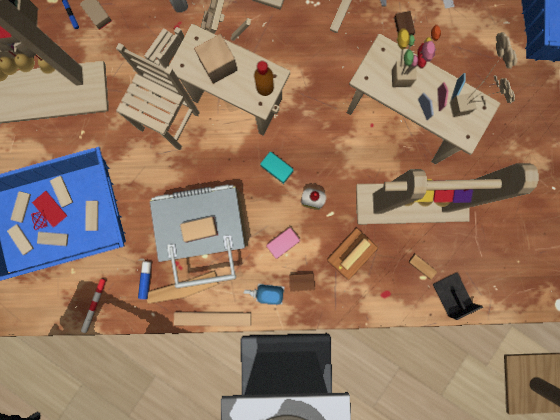

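The scene view shows the box lid (230,280), the block on it (238,270), the bar (300,295), the rest (330,195), the glue bottle (265,195) and the offcut (336,240). In the top view the lid is at (198,222), block (198,229), bar (205,281), rest rail (355,252), glue (314,196) and offcut (302,281). I'll enlarge these crops.

```bash
python3 - <<'E'
import cv2
a=cv2.imread("pics/top0.png")[170:320,140:390]; cv2.imwrite("pics/topc.png",cv2.resize(a,(800,480),interpolation=cv2.INTER_CUBIC))
a=cv2.imread("pics/scene0.png")[160:350,175:375]; cv2.imwrite("pics/scenec.png",cv2.resize(a,(600,570),interpolation=cv2.INTER_CUBIC))
E
```

```text
(no output)
```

View pics/topc.png

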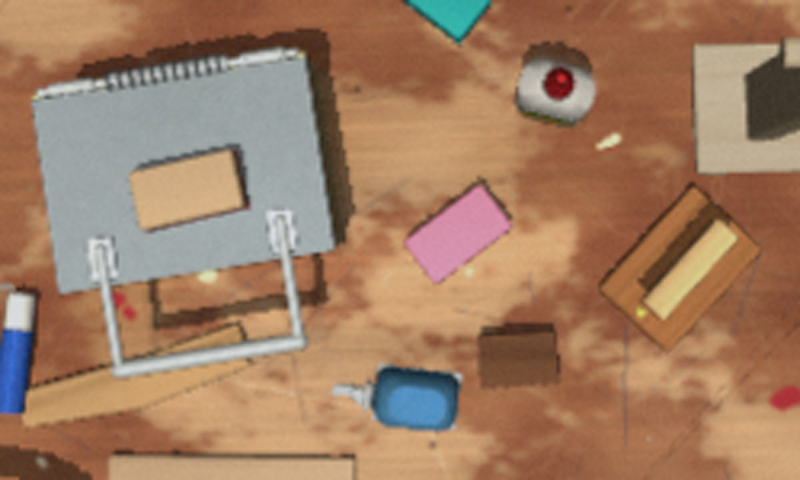

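View pics/scenec.png

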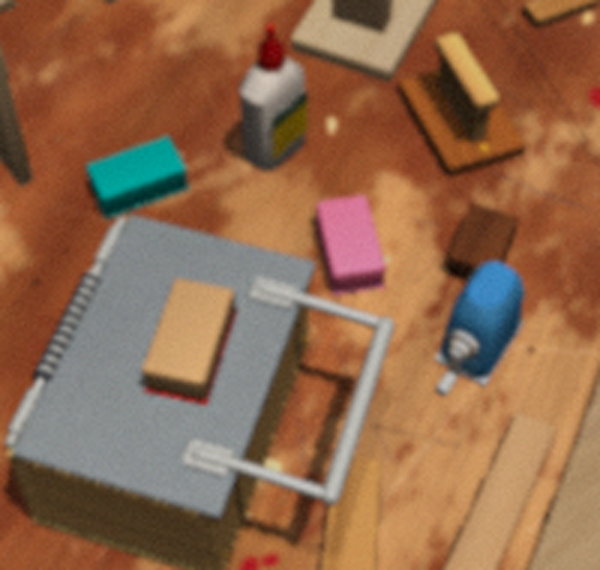

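The crops show these corners clearly: block top face, bar ends, lid corners and rail top. Next I triangulate them.

```bash
cat > h.py <<'E'
import numpy as np, cv2
from rig import manip, eyes, job
def ray(cal,uv):
    K=cal["camera_matrix"];V=np.array(cal["view"]);k=cal["k1"]
    s=cv2.undistortPoints(np.array([[uv]],float),K,np.array([k,0,0,0.]))[0,0]
    R=V[:3,:3];d=R.T@np.array([s[0],-s[1],-1]);return -R.T@V[:3,3],d/np.linalg.norm(d)
def tri(rs):
    A=sum(np.eye(3)-np.outer(d,d) for o,d in rs);b=sum((np.eye(3)-np.outer(d,d))@o for o,d in rs)
    p=np.linalg.solve(A,b);return p,max(np.linalg.norm(np.cross(p-o,d)) for o,d in rs)
def plane(r,z):
    o,d=r;return o+d*(z-o[2])/d[2]
def proj(cal,p):
    V=cal["view"];c=V[:3,:3]@np.array(p)+V[:3,3];x,y=c[0]/-c[2],-c[1]/-c[2];f=1+cal["k1"]*(x*x+y*y)
    K=cal["camera_matrix"];return K[0,0]*x*f+K[0,2],K[1,1]*y*f+K[1,2]
E
cat > m.py <<'E'
from h import *
np.set_printoptions(precision=4,suppress=True)
T=eyes.get_calibration("top");S=eyes.get_calibration("scene")
t=lambda c:ray(T,((c[0]+.5)/3.2-.5+140,(c[1]+.5)/3.2-.5+170))
s=lambda c:ray(S,((c[0]+.5)/3-.5+175,(c[1]+.5)/3-.5+160))
P={"sand":[((130,172),(145,375)),((236,148),(180,281)),((246,207),(234,292)),((145,231),(207,388))],
"bar":[((117,371),(333,497)),((303,343),(388,322))],
"lid":[((34,97),(15,446)),((303,55),(130,217)),((338,248),(315,265)),((62,292),(220,515))],
"rail":[((718,220),(438,38)),((738,238),(460,33)),((662,320),(497,98)),((643,303),(475,108))]}
Z={"sand":.136,"bar":.106,"lid":.109,"rail":.07}
for n,l in P.items():
    print(n);q=[]
    for a,b in l:
        p,e=tri([t(a),s(b)]);q.append(p);print(p,round(e,4),plane(t(a),Z[n])[:2],plane(s(b),Z[n])[:2])
    print("mean",np.mean(q,0))
for n,c,z in [("foot",(691,184),.014),("foot",(760,250),.014),("foot",(668,350),.014),("foot",(600,287),.014),("offcut",(518,350),.025),("glue top",(558,84),.14),("pink",(458,232),.027),("blue",(417,398),.03)]: print(n,plane(t(c),z))
E
python3 m.py
```

```text
sand
[0.5746 0.2241 0.128 ] 0.0016 [0.5756 0.2231] [0.5702 0.2273]
[0.5899 0.1494 0.1262] 0.0015 [0.5905 0.1487] [0.5845 0.1545]
[0.5496 0.1433 0.1298] 0.0003 [0.5491 0.1423] [0.5478 0.147 ]
[0.5337 0.2147 0.1269] 0.0007 [0.5342 0.2131] [0.5302 0.2188]
mean [0.562  0.1829 0.1277]
bar
[0.4345 0.24   0.1063] 0.0012 [0.4356 0.2405] [0.4335 0.2395]
[0.4522 0.1074 0.1063] 0.0001 [0.4523 0.1075] [0.4522 0.1072]
mean [0.4434 0.1737 0.1063]
lid
[0.6311 0.2963 0.1099] 0.0019 [0.6329 0.2976] [0.6297 0.2953]
[0.6578 0.1033 0.1049] 0.0011 [0.6582 0.1034] [0.6547 0.1054]
[0.519  0.0816 0.1001] 0.0003 [0.5192 0.0809] [0.5161 0.0872]
[0.4921 0.2794 0.1047] 0.0006 [0.4927 0.2785] [0.4905 0.2808]
mean [0.575  0.1901 0.1049]
rail
[ 0.5321 -0.1972  0.0694] 0.0009 [ 0.5329 -0.1968] [ 0.5311 -0.1969]
[ 0.5179 -0.2119  0.0682] 0.0014 [ 0.5192 -0.2112] [ 0.5161 -0.2107]
[ 0.4612 -0.1528  0.0699] 0.0007 [ 0.4605 -0.153 ] [ 0.4618 -0.1524]
[ 0.4744 -0.1396  0.0646] 0.0013 [ 0.4733 -0.1394] [ 0.4744 -0.1343]
mean [ 0.4964 -0.1754  0.068 ]
foot [ 0.5623 -0.1857  0.014 ]
foot [ 0.5099 -0.2374  0.014 ]
foot [ 0.435  -0.1636  0.014 ]
foot [ 0.4847 -0.1127  0.014 ]
offcut [ 0.4387 -0.0478  0.025 ]
glue top [ 0.6293 -0.0774  0.14  ]
pink [ 0.5296 -0.0043  0.027 ]
blue [0.4047 0.0299 0.03  ]
```

Request:
drive_tool([
  [[0,0,-0.12],[3.5,-3.5,0],8],
  [[0,0,-0.13],[4,-4,0],8],
  [[0,0,-0.13],[4,-4,0],8],
  [[0,0,-0.13],[4,-4,0],8],
  [[0,0,-0.13],[4,-4,0],8],
  [[0,0,-0.13],[4,-4,0],8],
  [[0,0,-0.13],[4,-4,0],8],
  [[0,0,-0.09],[3,-3,0],8],
])

```text
clock: 1.1
position: [0.5147, 0.229, 0.2419]
ee_rot: [-0.0, 0.631, 0.776, -0.0]
contact_force: [0.5, -0.1, 0.4]
width: 0.0802
gripper_force: 0.0
```

Request:
drive_tool([
  [[0,0,0],[2.4,-2.4,0],7],
  [[0,0,0],[2.4,-2.4,0],7],
  [[0,0,0],[0,0,0],7],
  [[0,0,0],[0,0,0],7],
])

```text
clock: 1.6
position: [0.5607, 0.1832, 0.2418]
ee_rot: [-0.001, 0.629, 0.777, -0.0]
contact_force: [-1.0, 0.5, 0.6]
width: 0.0702
gripper_force: 0.0
```

```bash
python3 - <<'E'
from h import *
s=manip.get_state();print(s["clock"],s["position"],s["ee_rot"],s["qpos"],s["contact_force"])
c=eyes.get_calibration("wrist");print(c); np.savez("w1.npz",**c)
cv2.imwrite("pics/w1.png",cv2.cvtColor(eyes.get_image("wrist"),cv2.COLOR_RGB2BGR))
print(proj(c,(.562,.183,.136)))
E
```

```text
1.6 [0.56066303 0.18315629 0.24178534] [-7.82920784e-04  6.29232706e-01  7.77216457e-01 -4.10722401e-04] [ 1.97402424e-01  2.99342931e-01  1.47234462e+00  6.93885150e-04
  1.37153733e+00 -1.24000081e-02] [-1.01827649  0.46358119  0.62664074]
{'camera_matrix': array([[365.89401589,   0.        , 274.78397222],
       [  0.        , 365.89401589, 207.63509758],
       [  0.        ,   0.        ,   1.        ]]), 'k1': -0.020599937344983915, 'view': array([[ 0.97802031,  0.20850141, -0.00185276, -0.5866391 ],
       [-0.20127422,  0.9417246 , -0.26952451, -0.0237718 ],
       [-0.05445145,  0.26397335,  0.96299175, -0.39561141],
       [ 0.        ,  0.        ,  0.        ,  1.        ]])}
(np.float64(276.1354444235483), np.float64(209.42447540842778))
```

View pics/w1.png

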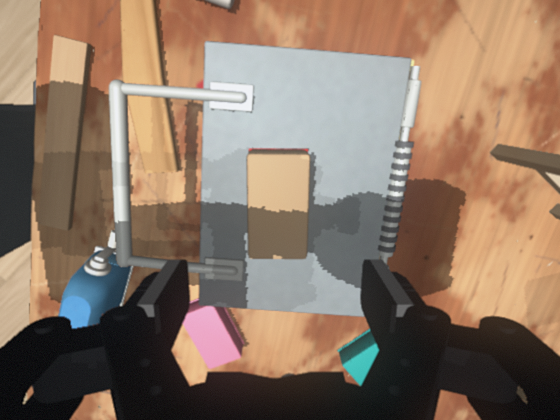

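The wrist view shows the block's top face squarely aligned, with corners (247,154), (309,151), (307,258) and (247,258). The bar ends are at about (118,86) and (124,262). Next: refine the positions.

```bash
cat > m2.py <<'E'
from h import *
np.set_printoptions(precision=4,suppress=True)
w=dict(np.load("w1.npz"));T=eyes.get_calibration("top");S=eyes.get_calibration("scene")
t=lambda c:ray(T,((c[0]+.5)/3.2-.5+140,(c[1]+.5)/3.2-.5+170))
s=lambda c:ray(S,((c[0]+.5)/3-.5+175,(c[1]+.5)/3-.5+160))
q=[]
# order +x+y,+x-y,-x-y,-x+y
for a,b,c in [((130,172),(145,375),(309,151)),((236,148),(180,281),(307,258)),((246,207),(234,292),(247,258)),((145,231),(207,388),(247,154))]:
    p,e=tri([t(a),s(b),ray(w,c)]);q.append(plane(ray(w,c),.136));print(p,e,q[-1])
print("c",np.mean(q,0),"yaw",[np.arctan2(-(a-b)[0],(a-b)[1]) for a,b in((q[0],q[1]),(q[3],q[2]))])
for a,b,c in [((117,371),(333,497),(118,86)),((303,343),(388,322),(124,262))]:
    print("bar",tri([t(a),s(b),ray(w,c)]),plane(ray(w,c),.106))
E
python3 m2.py
```

```text
[0.5749 0.2244 0.1279] 0.001957563789844036 [0.5745 0.2258 0.136 ]
[0.5907 0.1493 0.1263] 0.002262307399116159 [0.5906 0.1529 0.136 ]
[0.5495 0.1429 0.1309] 0.001031651358649149 [0.5494 0.1441 0.136 ]
[0.5343 0.2144 0.1262] 0.001024601012766315 [0.5357 0.2156 0.136 ]
c [0.5626 0.1846 0.136 ] yaw [np.float64(0.21644406157020074), np.float64(0.18957916501501296)]
bar (array([0.4351, 0.2396, 0.1042]), np.float64(0.001592525681861261)) [0.437  0.2393 0.106 ]
bar (array([0.4529, 0.1068, 0.1051]), np.float64(0.0013711388449473407)) [0.4545 0.1068 0.106 ]
```

Request:
drive_tool([
  [[0,0,0],[0.15,0.1,-3],7],
  [[0,0,0],[0,0,-3],7],
  [[0,0,0],[0,0,-2.5],6.5],
  [[0,0,0],[0,0,-1.8],6],
  [[0,0,0],[0,0,-1],6],
  [[0,0,0],[0,0,0],5],
  [[0,0,0],[0,0,0],5],
], force=30)

```text
clock: 2.52
position: [0.5633, 0.1843, 0.1302]
ee_rot: [0.001, 0.629, 0.777, 0.001]
contact_force: [0.2, -0.1, -0.1]
width: 0.0502
gripper_force: 0.0
```

Request:
drive_tool([
  [[0,0,0],[0,0,0],3],
  [[0,0,0],[0,0,0],3],
  [[0,0,0],[0,0,0],3],
  [[0,0,0],[0,0,0],3],
])

```text
clock: 3.02
position: [0.5634, 0.1842, 0.1304]
ee_rot: [0.0, 0.629, 0.777, 0.001]
contact_force: [-1.3, 0.8, 5.2]
width: 0.0419
gripper_force: 33.6
```

Request:
drive_tool([
  [[0,0,0],[0,0,1],3],
  [[0,0,0],[0,0,3],3],
  [[0,0,0],[0,0,4],3],
  [[0,0,0],[0,0,2],3],
  [[0,0,0.05],[-0.6,-2.5,0],3],
  [[0,0,0.06],[-0.7,-3.5,0],3],
  [[0,0,0.06],[-0.7,-4,0],3],
  [[0,0,0.06],[-0.7,-4,0],3],
])

```text
clock: 4.03
position: [0.5354, 0.0427, 0.2294]
ee_rot: [0.0, 0.535, 0.845, -0.0]
contact_force: [0.9, -0.2, -1.3]
width: 0.0415
gripper_force: 32.9
```

Request:
drive_tool([
  [[0,0,0.06],[-0.7,-4,0],3],
  [[0,0,0.06],[-0.7,-4,0],3],
  [[0,0,0.06],[-0.7,-4,0],3],
  [[0,0,0.06],[-0.6,-4,0],3],
  [[0,0,0.06],[-0.6,-3.5,0],3],
  [[0,0,0.055],[-0.6,-2.4,0],3],
  [[0,0,0],[0,0,0],3],
  [[0,0,0],[0,0,0],3],
])

```text
clock: 5.03
position: [0.4968, -0.1745, 0.2293]
ee_rot: [-0.0, 0.379, 0.926, 0.0]
contact_force: [0.3, -0.1, 0.6]
width: 0.0419
gripper_force: 32.9
```

```bash
python3 - <<'E'
from h import *
s=manip.get_state();print(s["clock"],s["position"],s["ee_rot"],s["width"],s["gripper_force"],s["contact_force"])
q=s["ee_rot"];print("head",2*np.arctan2(q[2],q[1])-np.pi/2)
c=eyes.get_calibration("wrist"); np.savez("w2.npz",**c)
cv2.imwrite("pics/w2.png",cv2.cvtColor(eyes.get_image("wrist"),cv2.COLOR_RGB2BGR))
u=np.array([-np.sin(.795),np.cos(.795)]);v=np.array([np.cos(.795),np.sin(.795)])
for a in(-1,1):
  for b in(-1,1): print(a,b,proj(c,(*(np.array([.497,-.175])+a*.042*u+b*.011*v),.07)))
E
```

```text
5.025 [ 0.4967925  -0.17446957  0.22930891] [-2.26771095e-04  3.78650852e-01  9.25539464e-01  4.25580688e-04] 0.04190189846350149 32.862313985824585 [ 0.34356078 -0.119269    0.57009585]
head 0.7941198857645562
-1 -1 (np.float64(261.6353654562996), np.float64(239.82531592880923))
-1 1 (np.float64(287.6179195215157), np.float64(239.81012010159384))
1 -1 (np.float64(260.5531779338488), np.float64(139.33144062314386))
1 1 (np.float64(288.56707695107065), np.float64(139.31616104830056))
```

View pics/w2.png

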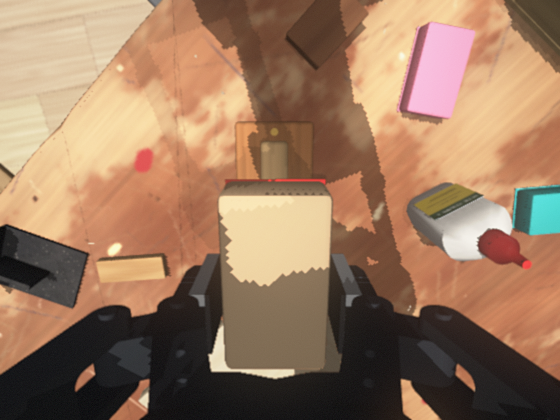

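The wrist view shows the held block, with top face corners (219,197), (331,195), (326,368) and (226,368). The rail's far end is below it at (274,142), and yaw is aligned.

```bash
python3 - <<'E'
from h import *
c=dict(np.load("w2.npz"));h=.794
u=np.array([-np.sin(h),np.cos(h)]);v=np.array([np.cos(h),np.sin(h)]);o=np.array([.4968,-.1745])
f=lambda px,z:[round(1000*float((plane(ray(c,px),z)[:2]-o)@k),1) for k in(u,v)]
for p in[(219,197),(331,195),(326,368),(226,368)]:print("top",f(p,.235))
for p in [(219,183),(330,183)]:print("bot",f(p,.208))
print("rail end",f((261,142),.07),f((287,142),.07));print("foot",f((236,122),.014),f((312,122),.014))
E
```

```text
top [35.9, -19.9]
top [36.6, 19.8]
top [-36.2, 20.9]
top [-36.2, -20.1]
bot [35.3, -23.9]
bot [35.3, 23.4]
rail end [39.4, -10.9] [39.4, 9.5]
foot [52.4, -36.0] [52.4, 34.4]
```

Request:
drive_tool([
  [[0,0,0],[0.05,-0.12,-3],3],
  [[0,0,0],[0,0,-4],3],
  [[0,0,0],[0,0,-3.5],3],
  [[0,0,0],[0,0,-2],3],
  [[0,0,0],[0,0,-0.8],3],
  [[0,0,0],[0,0,-0.2],3],
  [[0,0,0],[0,0,0],3],
  [[0,0,0],[0,0,0],3],
])

```text
clock: 6.08
position: [0.498, -0.1765, 0.0952]
ee_rot: [0.001, 0.378, 0.926, -0.0]
contact_force: [-0.0, 0.1, -0.7]
width: 0.0418
gripper_force: 32.9
```

Request:
drive_tool([
  [[0,0,0],[0,0,-0.1],3],
  [[0,0,0],[0,0,-0.1],3],
  [[0,0,0],[0,0,0],3],
])

```text
clock: 6.45
position: [0.4973, -0.1763, 0.0923]
ee_rot: [-0.0, 0.378, 0.926, 0.0]
contact_force: [0.2, 0.7, -0.2]
width: 0.0417
gripper_force: 32.9
```

Request:
drive_tool([
  [[0,0,0],[0,0,-0.08],3],
  [[0,0,0],[0,0,0],3],
  [[0,0,0],[0,0,0],3],
])

```text
clock: 6.82
position: [0.4974, -0.1764, 0.0917]
ee_rot: [0.0, 0.378, 0.926, -0.0]
contact_force: [0.4, 0.3, 1.5]
width: 0.0415
gripper_force: 33.0
```

Request:
drive_tool([
  [[0,0,0],[0,0,-0.08],3],
  [[0,0,0],[0,0,0],3],
  [[0,0,0],[0,0,0],3],
])

```text
clock: 7.2
position: [0.4974, -0.1763, 0.0916]
ee_rot: [0.0, 0.378, 0.926, -0.0]
contact_force: [-1.1, 1.3, 7.8]
width: 0.0418
gripper_force: 33.7
```

Request:
drive_tool([
  [[0,0,0],[0,0,0.05],4.1],
  [[0,0,0],[0,0,0],4.5],
  [[0,0,0],[0,0,0],5],
  [[0,0,0],[0,0,0],5.8],
  [[0,0,0],[0,0,0],6.2],
  [[0,0,0],[0,0,0],6.2],
  [[0,0,0],[0,0,1],6.2],
  [[0,0,0],[0,0,2],6.2],
])

```text
clock: 8.2
position: [0.4969, -0.176, 0.1214]
ee_rot: [-0.001, 0.378, 0.926, 0.0]
contact_force: [-0.1, -0.4, -0.5]
width: 0.0622
gripper_force: 0.0
```

Request:
drive_tool([
  [[0,0,0],[0,0,4],6.2],
  [[0,0,0],[0,0,5],6.2],
  [[0,0,0],[0,0,2],6.2],
  [[0,0,0],[0,0,0],6.2],
  [[0,0,0],[0,0,0],6.2],
])

```text
clock: 8.82
position: [0.4967, -0.1759, 0.2304]
ee_rot: [-0.001, 0.378, 0.926, 0.0]
contact_force: [-0.1, -0.2, -0.2]
width: 0.0618
gripper_force: 0.0
```

```bash
python3 - <<'E'
from h import *
s=manip.get_state();print(s["clock"],s["position"],s["ee_rot"],s["contact_force"])
c=eyes.get_calibration("wrist"); np.savez("w3.npz",**c)
cv2.imwrite("pics/w3.png",cv2.cvtColor(eyes.get_image("wrist"),cv2.COLOR_RGB2BGR))
E
```

```text
8.825 [ 0.49670058 -0.17590188  0.23040194] [-8.15516294e-04  3.78236154e-01  9.25708774e-01  1.09121959e-04] [-0.09424429 -0.21643635 -0.19073509]
```

View pics/w3.png

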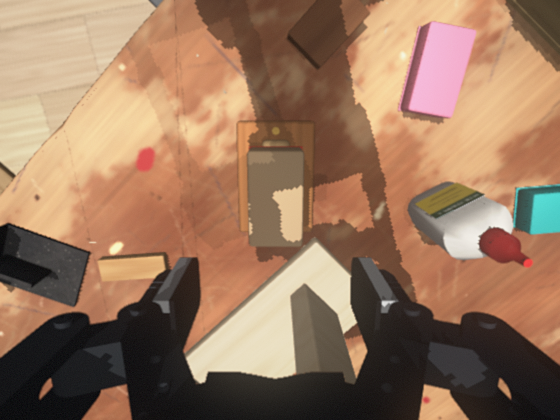

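The block lies flat on the rail, with its top face spanning (248,151)–(303,246) and the rail end at (275,141). I'll check how well it is centred, then compute the pull-bar move.

```bash
python3 - <<'E'
from h import *
c=dict(np.load("w3.npz"));h=.794
u=np.array([-np.sin(h),np.cos(h)]);v=np.array([np.cos(h),np.sin(h)]);o=np.array([.4967,-.1759])
f=lambda px,z:[round(1000*float((plane(ray(c,px),z)[:2]-o)@k),1) for k in(u,v)]
for p in[(248,151),(303,151),(303,247),(248,247)]:print("top",f(p,.097))
print("rail",f((275,141),.07),"foot",f((238,121),.014),f((313,121),.014))
b=.135;x=np.array([np.cos(b),np.sin(b)]);hm=np.array([.6460,.2010])
for q in [0,10,20,30,40,50,60,65,70,75,55]:
    r=np.radians(q);print(q,np.r_[hm-.205*np.cos(r)*x,.106+.205*np.sin(r)].round(4))
E
```

```text
top [35.5, -19.6]
top [35.6, 20.1]
top [-38.5, 21.7]
top [-38.6, -21.0]
rail [40.2, -0.1] foot [53.4, -34.5] [53.5, 35.1]
0 [0.4429 0.1734 0.106 ]
10 [0.446  0.1738 0.1416]
20 [0.4551 0.1751 0.1761]
30 [0.4701 0.1771 0.2085]
40 [0.4904 0.1799 0.2378]
50 [0.5154 0.1833 0.263 ]
60 [0.5444 0.1872 0.2835]
65 [0.5602 0.1893 0.2918]
70 [0.5765 0.1916 0.2986]
75 [0.5934 0.1939 0.304 ]
55 [0.5295 0.1852 0.2739]
```

Request:
drive_tool([
  [[0,0,-0.06],[-0.4,2.5,0],5],
  [[0,0,-0.07],[-0.6,4,0],5],
  [[0,0,-0.08],[-0.6,4,0],5],
  [[0,0,-0.08],[-0.6,4,0],5],
  [[0,0,-0.08],[-0.6,4,0],5],
  [[0,0,-0.08],[-0.6,4,0],5],
  [[0,0,-0.08],[-0.6,4,0],5],
  [[0,0,-0.07],[-0.6,4,0],5],
])

```text
clock: 9.88
position: [0.4503, 0.1299, 0.2298]
ee_rot: [-0.001, 0.636, 0.772, -0.001]
contact_force: [1.4, -0.1, 0.1]
width: 0.0499
gripper_force: 0.0
```

Request:
drive_tool([
  [[0,0,-0.059],[-0.5,3,0],5],
  [[0,0,0],[-0.2,1.4,0],5],
  [[0,0,0],[0,0,0],5],
  [[0,0,0],[0,0,0],5],
])

```text
clock: 10.38
position: [0.4445, 0.1718, 0.2309]
ee_rot: [0.0, 0.658, 0.753, -0.001]
contact_force: [0.0, -0.2, 0.4]
width: 0.0499
gripper_force: 0.0
```

```bash
python3 - <<'E'
from h import *
s=manip.get_state();print(s["clock"],s["position"],s["ee_rot"],s["contact_force"],s["qpos"])
q=s["ee_rot"];print("head",2*np.arctan2(q[2],q[1])-np.pi/2)
c=eyes.get_calibration("wrist"); np.savez("w4.npz",**c)
cv2.imwrite("pics/w4.png",cv2.cvtColor(eyes.get_image("wrist"),cv2.COLOR_RGB2BGR))
for p in[(.4345+.0005,.24,.106),(.4525,.107,.106),(.6465,.201,.106)]:print(proj(c,p))
E
```

```text
10.375 [0.44447988 0.17179089 0.23086555] [ 1.29076268e-04  6.57508953e-01  7.53446518e-01 -5.52389922e-04] [ 0.03382177 -0.21223042  0.37765356] [ 2.23299806e-01  1.34829418e-01  1.72112377e+00 -8.95434655e-04
  1.28638019e+00  8.77708721e-02]
head 0.13578050812904108
(np.float64(273.8558808742226), np.float64(102.75138550424705))
(np.float64(273.05363198793697), np.float64(283.0598659905671))
(np.float64(552.9926109654957), np.float64(199.5823797829067))
```

View pics/w4.png

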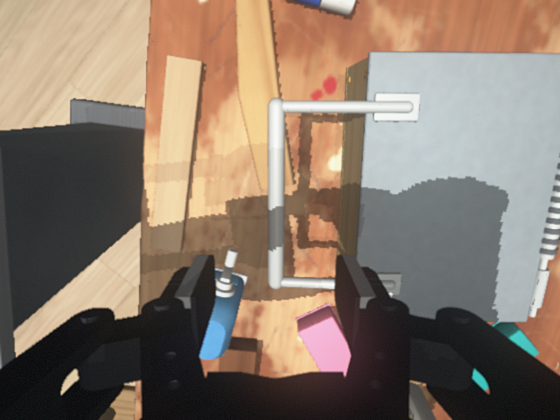

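The bar runs straight at column 276, rows 104–284, midway between the fingers. Descending.

Request:
drive_tool([
  [[0,0,0],[0.1,0.15,-3],5],
  [[0,0,0],[0,0,-4],5],
  [[0,0,0],[0,0,-3.2],5],
  [[0,0,0],[0,0,-2],5],
  [[0,0,0],[0,0,-1],5],
  [[0,0,0],[0,0,0],5],
  [[0,0,0],[0,0,0],4],
  [[0,0,0],[0,0,0],3],
], force=30)

```text
clock: 11.42
position: [0.446, 0.1744, 0.1001]
ee_rot: [0.001, 0.657, 0.754, 0.001]
contact_force: [-0.0, 0.3, -1.3]
width: 0.03
gripper_force: 0.0
```

Request:
drive_tool([
  [[0,0,0],[0,0,0],2],
  [[0,0,0],[0,0,0],1.2],
  [[0,0,0],[0,0,0],0.5],
  [[0,0,0],[0,0,0],0.5],
  [[0,0,0],[0,0,0],0.5],
])

```text
clock: 12.05
position: [0.4448, 0.1742, 0.0992]
ee_rot: [-0.0, 0.657, 0.754, -0.0]
contact_force: [-2.2, -0.4, 2.1]
width: 0.0108
gripper_force: 29.2
```

```bash
python3 - <<'E'
from h import *
s=manip.get_state();print(s["clock"],s["position"],s["ee_rot"],s["contact_force"],s["width"],s["gripper_force"])
E
```

```text
12.05 [0.44484595 0.17424437 0.09915381] [-3.50318568e-04  6.57422482e-01  7.53522016e-01 -3.57172721e-04] [-2.17047351 -0.39963839  2.1126767 ] 0.010827930328836357 29.246145486831665
```

Request:
drive_tool([
  [[0,0,0],[0.02,0,0.8],0.5],
  [[0,0,0],[0.06,0.01,0.99],0.5],
  [[0,0,0],[0.23,0.03,1.77],0.5],
  [[0,0,0],[0.38,0.05,1.75],0.5],
  [[0,0,0],[0.53,0.07,1.71],0.5],
  [[0,0,0],[0.68,0.09,1.65],0.5],
  [[0,0,0],[0.82,0.11,1.59],0.5],
  [[0,0,0],[0,0,0],0.5],
])

```text
clock: 13.05
position: [0.4711, 0.1777, 0.2033]
ee_rot: [-0.001, 0.657, 0.754, -0.001]
contact_force: [-5.8, -0.0, 1.0]
width: 0.0106
gripper_force: 29.6
```

Request:
drive_tool([
  [[0,0,0],[0.95,0.13,1.51],0.5],
  [[0,0,0],[1.08,0.15,1.42],0.5],
  [[0,0,0],[1.2,0.16,1.32],0.5],
  [[0,0,0],[1.31,0.18,1.21],0.5],
  [[0,0,0],[1.41,0.19,1.09],0.5],
  [[0,0,0],[1.49,0.2,0.96],0.5],
  [[0,0,0],[0,0,0],0.5],
  [[0,0,0],[0,0,0],0.5],
])

```text
clock: 14.05
position: [0.5457, 0.1878, 0.2805]
ee_rot: [0.0, 0.657, 0.754, 0.0]
contact_force: [-6.7, -1.0, 11.1]
width: 0.0106
gripper_force: 31.2
```

```bash
python3 - <<'E'
from h import *
s=manip.get_state();print(s["clock"],s["position"],s["contact_force"],s["width"],s["gripper_force"])
a=cv2.cvtColor(eyes.get_image("scene"),cv2.COLOR_RGB2BGR)[100:370,130:420]
b=cv2.cvtColor(eyes.get_image("top"),cv2.COLOR_RGB2BGR)[130:310,110:330]
a=cv2.resize(a,(400,372),interpolation=3);b=cv2.resize(b,(400,327),interpolation=3)
cv2.imwrite("pics/mid.png",np.hstack([a,np.vstack([b,np.zeros((45,400,3),np.uint8)])]))
E
```

```text
14.05 [0.54572445 0.18777339 0.28047295] [-6.69392107 -0.95379552 11.06172532] 0.010631377127855859 31.206288635730743
```

View pics/mid.png

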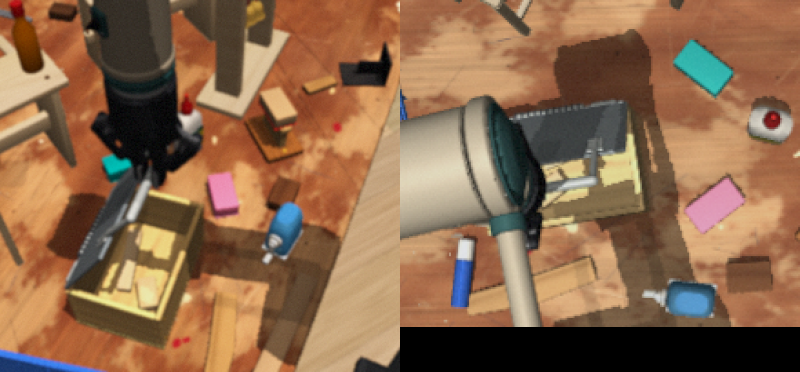

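The scene view shows the lid following the grip at about 60°, with the bar in the fingers. The block is on its rest and the other parts haven't moved. Continuing slowly past the balance point.

Request:
drive_tool([
  [[0,0,0],[0.77,0.1,0.58],0.5],
  [[0,0,0],[0.8,0.11,0.54],0.5],
  [[0,0,0],[0.81,0.11,0.46],0.5],
  [[0,0,0],[0.83,0.11,0.33],0.5],
  [[0,0,0],[0.84,0.11,0.3],0.5],
  [[0,0,0],[0.85,0.12,0.24],0.5],
  [[0,0,0],[0,0,0],0.5],
  [[0,0,0],[0,0,0],0.5],
])

```text
clock: 15.15
position: [0.5967, 0.1946, 0.3015]
ee_rot: [0.0, 0.657, 0.754, 0.0]
contact_force: [-1.3, -0.9, 4.2]
width: 0.0108
gripper_force: 31.2
```

```bash
cat > ang.py <<'E'
from h import *
s=manip.get_state();p=s["position"];x=np.array([.991,.1346])
r=(np.array([.648,.2018])-p[:2])@x
g=p[2]+.0068-.106
print(s["clock"],p,s["contact_force"],s["width"],"q from x",np.degrees(np.arccos(r/.205)),"q from xz",np.degrees(np.arctan2(g,r)),"rad",np.hypot(r,g))
E
python3 ang.py
```

```text
15.15 [0.59667617 0.19460387 0.30147551] [-1.33506256 -0.89956833  4.15052843] 0.010774550250246394 q from x 75.35485386986745 q from xz 75.62790797141895 rad 0.20881040212026458
```

Request:
drive_tool([
  [[0,0,0],[-0.86,-0.12,-0.24],0.5],
  [[0,0,0],[-0.85,-0.12,-0.3],0.5],
  [[0,0,0],[-0.83,-0.11,-0.33],0.5],
  [[0,0,0],[-0.82,-0.11,-0.36],0.5],
  [[0,0,0],[-0.8,-0.11,-0.4],0.5],
  [[0,0,0],[-0.78,-0.1,-0.43],0.5],
  [[0,0,0],[-0.76,-0.1,-0.46],0.5],
  [[0,0,0],[-0.75,-0.1,-0.49],0.5],
])

```text
clock: 16.15
position: [0.531, 0.1857, 0.2708]
ee_rot: [0.0, 0.657, 0.753, -0.0]
contact_force: [0.3, 1.0, 4.4]
width: 0.0108
gripper_force: 31.4
```

Request:
drive_tool([
  [[0,0,0],[0,0,0],0.5],
  [[0,0,0],[0,0,0],0.5],
  [[0,0,0],[0,0,0],0.5],
  [[0,0,0],[0,0,0],0.5],
])

```text
clock: 16.65
position: [0.5315, 0.1858, 0.2714]
ee_rot: [-0.0, 0.657, 0.754, -0.0]
contact_force: [-0.5, -0.1, 0.7]
width: 0.0107
gripper_force: 30.6
```

```bash
python3 ang.py; python3 - <<'E'
from h import *
S=eyes.get_calibration("scene");T=eyes.get_calibration("top")
x=np.array([.991,.1346]);y=np.array([-.1346,.991]);h=np.array([.648,.2018])
def ov(n,c,r):
    a=cv2.cvtColor(eyes.get_image(n),cv2.COLOR_RGB2BGR)
    r0,r1,c0,c1=r;k=4
    a=cv2.resize(a[r0:r1,c0:c1],None,fx=k,fy=k,interpolation=3)
    for q,col in((50,(0,0,255)),(55,(0,255,0)),(60,(255,0,0))):
        t=np.radians(q)
        for L,w in((.145,.1),(.205,.065)):
            for sg in(-1,1):
                p=np.r_[h-L*np.cos(t)*x+sg*w*y,.106+L*np.sin(t)]
                u=proj(c,p);cv2.circle(a,(int((u[0]-c0+.5)*k),int((u[1]-r0+.5)*k)),3,col,1)
    return a
a=ov("scene",S,(210,350,170,270));b=ov("top",T,(170,260,140,235))
im=np.zeros((600,800,3),np.uint8);im[:560,:400]=a;im[:360,400:780]=b;cv2.imwrite("pics/fin.png",im)
E
```

```text
16.65 [0.53153634 0.18583602 0.2713898 ] [-0.47507327 -0.14141815  0.68577901] 0.010691317890362586 q from x 55.00645964828873 q from xz 55.6763181460581 rad 0.2084962282654716
```

View pics/fin.png

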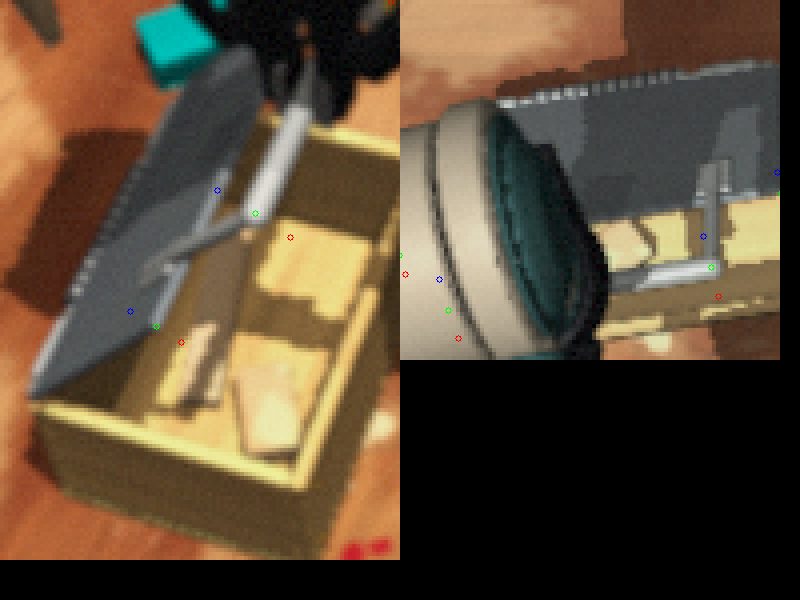

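The overlay confirms it: the green 55° markers sit on the lid corner (157,326) and the bar ends (255,213) and (711,267). The lid is held still, so I hand the job in.

```bash
python3 -c "
from rig import job
print(job.sign_off())"
```

```text
the job is handed in; nothing more can be done
None
```

The job is handed in: the sanding block lies centred on its rest, and the lid went up to about 75° and is now held still at about 55°, 10° below balance; I did not touch the glue bottle or the offcut.

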